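# Load a guide roller on its inclined stand and bolt it in

## Robot

A 6-joint arm with a two-finger parallel gripper is mounted at the origin on a cart in front of the work surface, level with it; the furniture and walls round the work are solid. World frame = base frame: x ahead of the robot, y to its left, z up, the work surface at z = 0. Lengths are in m, angles in rad, forces in N, time in s.
With the tool pointing down it reaches from about 0.35 to 0.975 m from the base axis. Payload 4.9 kg.
Tool frame: the origin (TCP) lies at the very end of the fingers, on their centre line; the grasp point (between the pads) lies 19 mm behind it; z points along the fingers, y is the line along which they close (so a half turn about z gives the same grasp; the last joint's range is limited). The gripper opens to 85 mm and grips with 20 to 120 N. Pads are 22 mm wide; open, the fingers measure 114 mm over their backs; the gripper's body (76 mm by 85 mm) begins 54 mm behind the grasp point. The pads swing forward as they close: fully open they stand 13 mm farther back than shut.
Start: joints at [1.032, 0.053, 1.613, -0, 1.476, -0.119], TCP at [0.255, 0.571, 0.201] pointing down, gripper open.
Joint ranges: [-3.01, 3.01], [-1.01, 2.22], [0.06, 2.58], [-1.02, 4.17], [0.09, 2.62], [-3.14, 3.14]. Speed limits (rad/s): [2.57, 2.57, 3.14, 3.14, 3.14, 3.14].

## Interface

Orientations are given as a unit quaternion [w, x, y, z].
In Python, from plant import manip gives the robot as it stands.
- The arm moves only by the tool play_rows, never from a script. Its argument "series" is a list that holds one entry, the list of rows, each a list of 7 numbers: the shift along the world's x, y, z in m, then the turn, a rotation vector about the world's x, y, z in degrees, then the opening, from 0 (shut) to 1 (fully open). In form: [[[dx, dy, dz, rx, ry, rz, grip], ...]]. A call has 1 to 10 rows; each row shifts and turns the commanded pose from where the row before left it; what a row does not reach is not made up. A row lasts 1/10 s, in which the tool goes at most 50 mm and 8.59 degrees, less where a joint would pass 70% of its speed; a pose out of reach is approached as far as the arm can. A call with a gripper value outside its range is refused whole. The fingers move at their own pace and stop on an object; the grip force is fixed at half the most. Time passes only in rows, so rows that do not move let the fingers close. It gives the time, the measured TCP pose, the force, the opening and the grip force at its end, in the units of the state.
- manip.state(): the state, without advancing time (a new reading comes with each control period).
- manip.grab_frame(name): name is "side" or "top" or "wrist"; returns a dict with "frame" (384x512x3 uint8, blue, green, red), "mtx" (3x3 intrinsics, pixels), "k1" (the pictures are not rectified: a ray, as slopes to the right and down, at radius r is drawn at 1 + k1 r^2 times it, then the intrinsics apply), "R" (3x3) and "t" (3): a world point X has camera coordinates R X + t. Camera axes: x right, y down, z forward; pixel columns grow to the right and rows downward; lengths in m; the calibration is good to about 2 mm. A picture is of the moment at which its call begins. There is no depth.
- manip.job_done(): hands the job in; it is judged then, once.
The state is a dict: "time": time; "joint_pos": joint angles; "joint_vel": joint speeds; "joint_efforts": joint torques, N m; "tool_pos": TCP position; "tool_rot": TCP orientation; "contact_force": force on the tool from outside, world axes, zero at the start; "ft_torque": the same for the moment, N m; "gripper_width": opening from 0.0 (shut) to 1.0 (fully open); "grasp_force": force on a finger pad.
Only numpy, scipy, OpenCV 4.12 (cv2) and the standard library are available. Lean on these libraries where they do the work, as an engineer would, in place of code of your own. Each camera call takes 0.05 s, during which the arm holds its last target. There are 200 camera calls.

## Task

Using only the outside of the fingers, push the steel roller slowly up the ramp of its stand, never letting it roll back freely, until it has gone over the crest and rests in the seat against the end stop. Then push the keeper's upright tab toward the ramp until the bolt is fully in behind the roller. Do not grip or lift the roller, and leave the bottle, the beaker and the round wafer carrier near the stand where they are.

Things in the scene. Friction and masses are not known exactly. Their poses are not given: they have to be found in the camera images.
- ramp_stand: Grey painted metal roller stand fixed to the bench, 300 x 125 mm. Origin: centre of its underside, on the bench; x uphill along the lane, z up, y to the left looking uphill. Lane between 8 mm side plates, inner faces at y = -52.5 and +52.5, tops at z = 45, x = -150 to +132 mm; open downhill. Keeper guide block outside the +y plate: x 59 to 89, y 60 to 75, up to z = 68 mm.
- ramp_foot (a point): Middle of the line where the ramp begins: stand frame x = -80, y = 0, z = 8 mm; axes as the stand's. Downhill of it the running surface is level at z = 8 mm to x = -146 mm, then a 4 mm thick lip rises to z = 14 mm. Uphill the ramp climbs at 0.18 rad.
- crest (a point): Middle of the top edge of the ramp: stand frame x = +80, y = 0, z = 37 mm; axes as the stand's. Beyond it the seat falls at 0.15 rad to the end stop, an upright plate across the lane with its face at x = +122 mm and its top at z = 62 mm.
- seat (a point): Where the roller's centre lies when it is home against the stop: stand frame x = 102, y = 0, z = 54 mm; axes as the stand's.
- roller: Loose polished steel roller (friction about 0.3), diameter 40, length 100 mm, 0.25 to 0.5 kg, across the lane (2.5 mm play each side). Origin at its centre; y is its axis, x and z turn as it rolls. Starts at rest on the level part, 98 to 120 mm downhill of the stand's origin. Rolls freely: let go on the ramp it runs back; once over the crest it runs on to the stop and stays in the seat.
- keeper (a joint): Travel of the keeper bolt (m): starts at 0 to 0.010 (out); 0.050 = fully in, a rigid end. It grows as the bolt moves along the stand's -y, into the lane. Steel rod of 10 mm diameter along the stand's y at stand x = 74, z = 54 mm; its tip enters the lane at 0.012 and passes 3 mm behind the seated roller. About 1.5 N of friction plus 8 N per m/s; stays where left.
- keeper_tab (a point): On the outer face of the upright tab at the bolt's outer end, the face to push toward the stand's -y; axes as the stand's. Stand frame x = 74, z = 74 mm, y = 134 mm at joint 0 and 84 mm fully in. The tab is 24 mm wide along x, 8 mm thick, from z = 48 to 84 mm. Outside it there is only a flat base ear below (8 mm high, to y = 105 mm).
- bottle: Bystander: wide-mouth plastic bottle, diameter 60, height 108 mm, standing on the bench. Origin: centre of its underside.
- carrier: Bystander: flat round wafer carrier, diameter 70, height 14 mm, on the bench. Origin: centre of its underside.
- beaker: Bystander: glass beaker, diameter 53, height 65 mm, standing on the bench. Origin: centre of its underside.
Not all that is in view belongs to the job. What is shaped like the roller but turquoise or yellow is not meant.

How it is judged:
On the way:
1. the roller rests in the seat against the end stop while the bolt is still out (x of roller in the frame of ramp_stand above 0.096 m and z of roller in the frame of ramp_stand between 0.049 and 0.059 m and angle between the y axis of roller and the y axis of ramp_stand, either way round below 0.08 rad and linear speed of roller below 0.03 m/s and value of joint keeper below 0.02 m), for 0.2 s.
At the end, for the whole second after the job is handed in: The roller lies at rest in the seat (centre within 6 mm of touching the stop, at seat height within 5 mm, square to the lane within 0.08 rad) and the keeper bolt is at least 45 mm in (x of roller in the frame of ramp_stand above 0.096 m and z of roller in the frame of ramp_stand between 0.049 and 0.059 m and angle between the y axis of roller and the y axis of ramp_stand, either way round below 0.08 rad and linear speed of roller below 0.03 m/s and value of joint keeper above 0.045 m).
It fails at once if the roller rolled back freely or was flung (faster than 0.3 m/s) (linear speed of roller above 0.3 m/s).
It fails at once if the roller was lifted off the running surface (z of roller in the frame of ramp_stand above 0.07 m or (x of roller in the frame of ramp_stand below -0.085 m and z of roller in the frame of ramp_stand above 0.041 m) or (x of roller in the frame of ramp_stand below 0 m and z of roller in the frame of ramp_stand above 0.056 m)).
It fails at once if the roller left the lane (x of roller in the frame of ramp_stand below -0.15 m or x of roller in the frame of ramp_stand above 0.13 m or y of roller in the frame of ramp_stand above 0.02 m or y of roller in the frame of ramp_stand below -0.02 m).
It fails at once if a bystander was moved by more than 30 mm (distance of any of bottle, carrier, beaker from where it was at the start of the episode above 0.03 m).
It also fails if it takes over 64 s, if anything falls off the work surface, if the arm or the gripper's body presses on something with over 40 N, if the wrist force passes 120 N, or if a joint passes its speed limit or range.

## Working session

There is one attempt and no reset: what is moved stays moved. The work goes in short steps, Python scripts to look and compute and a tool call to move; the robot and the scene stay as the last step left them, time stands still between calls to the robot, and variables do not carry over. Pictures are saved under pics/ and viewed, at most 10 in all, crops included, and the job is handed in when it is done.

Besides the shell and the picture viewer there is one more tool, called after "Emit:" by a JSON object that holds its "op" and its "data". play_rows: Moves the arm, as the interface text tells. Its arguments: {"type":"object","properties":{"series":{"type":"array"}},"required":["series"]}

```bash
mkdir -p pics; cat > h.py <<'E'
import numpy as np, cv2, pickle
from plant import manip
def snap(n,f):
    d=manip.grab_frame(n); cv2.imwrite(f'pics/{f}.png',d['frame']); pickle.dump(d,open(f'pics/{f}.pkl','wb')); return d
def ray(d,uv):
    K=np.array(d['mtx'],float);q=(np.array(uv,float)-K[:2,2])/[K[0,0],K[1,1]]
    p=q.copy()
    for _ in range(20): p=q/(1+d['k1']*(p@p))
    R=np.array(d['R']);t=np.array(d['t']).ravel()
    return -R.T@t, R.T@np.array([p[0],p[1],1])
def atz(d,uv,z):
    c,r=ray(d,uv); return c+r*(z-c[2])/r[2]
def proj(d,X):
    X=np.atleast_2d(X)@np.array(d['R']).T+np.array(d['t']).ravel();s=X[:,:2]/X[:,2:]
    s=s*(1+d['k1']*(s**2).sum(1,keepdims=True)); K=np.array(d['mtx'])
    return s*[K[0,0],K[1,1]]+K[:2,2]
E
python3 - <<'E'
from h import *
a=snap('top','top0');b=snap('side','side0')
for n,d in(('top',a),('side',b)):
    cv2.imwrite(f'pics/{n}0b.png',cv2.resize(d['frame'],(800,600),interpolation=2))
    print(n,(-np.array(d['R']).T@np.array(d['t']).ravel()).round(3),np.array(d['mtx']).round(1).tolist())
print(manip.state())
E
```

```text
top [ 0.382 -0.021  1.231] [[356.1, 0.0, 249.8], [0.0, 356.1, 188.4], [0.0, 0.0, 1.0]]
side [0.419 1.113 1.081] [[466.8, 0.0, 249.5], [0.0, 466.8, 183.6], [0.0, 0.0, 1.0]]
{'time': 0.1, 'joint_pos': array([ 1.03200078e+00,  5.33220995e-02,  1.61418155e+00,  1.62063041e-05,
        1.47602237e+00, -1.18994171e-01]), 'joint_vel': array([ 0.00087582, -0.00255422, -0.00276681, -0.00066939, -0.00133803,
        0.00029595]), 'joint_efforts': array([-1.41254850e-04, -3.94907427e+01, -3.71361959e+01, -1.46210514e-04,
        3.93778275e-03,  2.17197208e-05]), 'tool_pos': array([0.25439866, 0.57018294, 0.1996518 ]), 'tool_rot': array([-3.19869393e-04,  2.08363429e-01,  9.78050994e-01, -9.12262401e-04]), 'contact_force': array([ 0.4535684 , -0.28810637,  0.315182  ]), 'ft_torque': array([-0.00732865,  0.01514746, -0.00736014]), 'grasp_force': 0.0, 'gripper_width': 1.0021250905084624}
```

View pics/top0b.png

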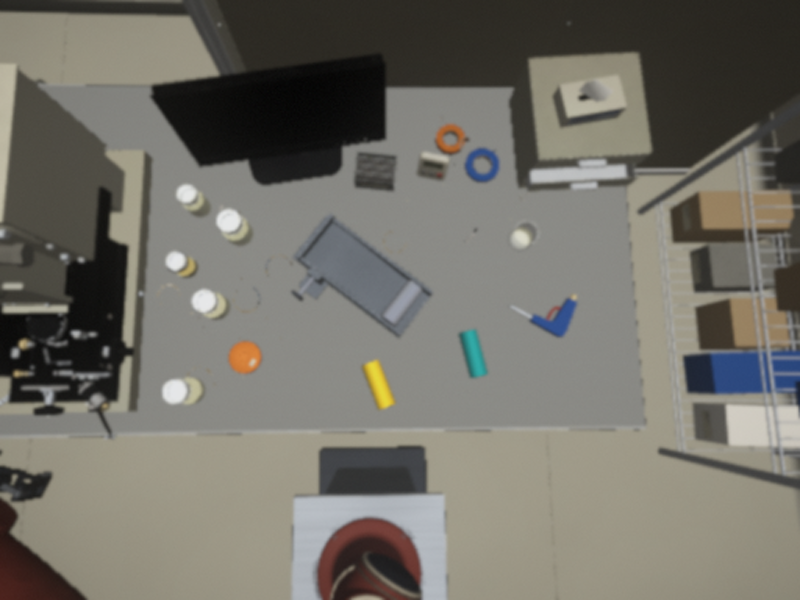

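View pics/side0b.png

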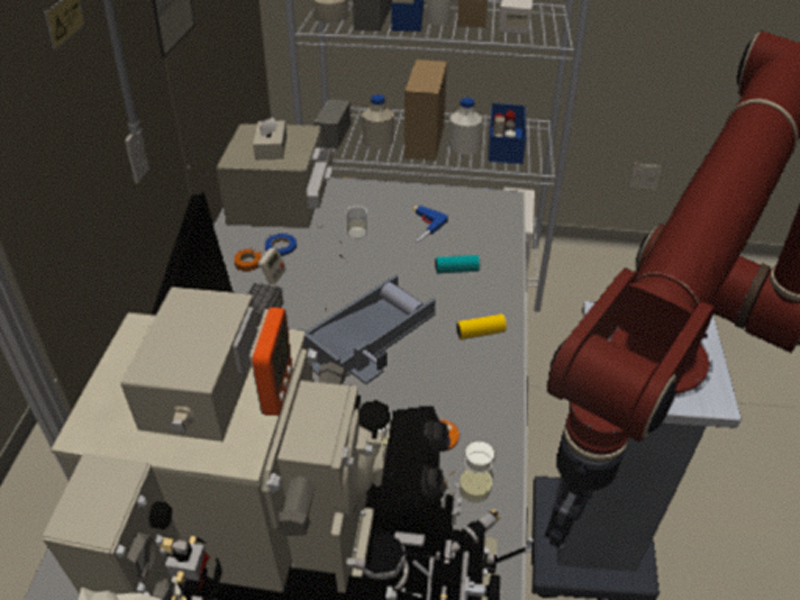

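Top view (800x600): the stand runs from its low, roller end near (405,300) up-left to the end stop near (315,240). The keeper tab is at about (300,293), with bottles on the left and an orange disc at (245,357). I'll enlarge this area next.

```bash
python3 - <<'E'
from h import *
f=cv2.imread('pics/top0.png')
cv2.imwrite('pics/crop1.png',cv2.resize(f[125:255,95:285],(760,520),interpolation=cv2.INTER_CUBIC))
f=cv2.imread('pics/side0.png')
cv2.imwrite('pics/crop2.png',cv2.resize(f[165:255,180:310],(780,540),interpolation=cv2.INTER_CUBIC))
E
```

```text
(no output)
```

View pics/crop1.png

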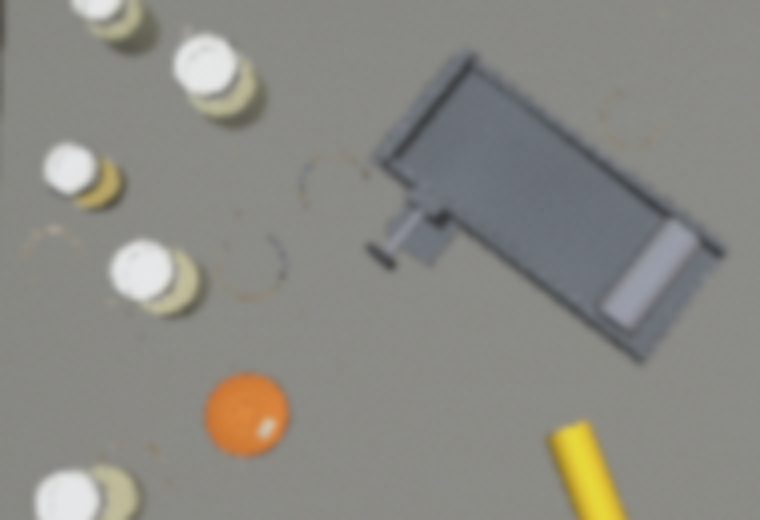

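View pics/crop2.png

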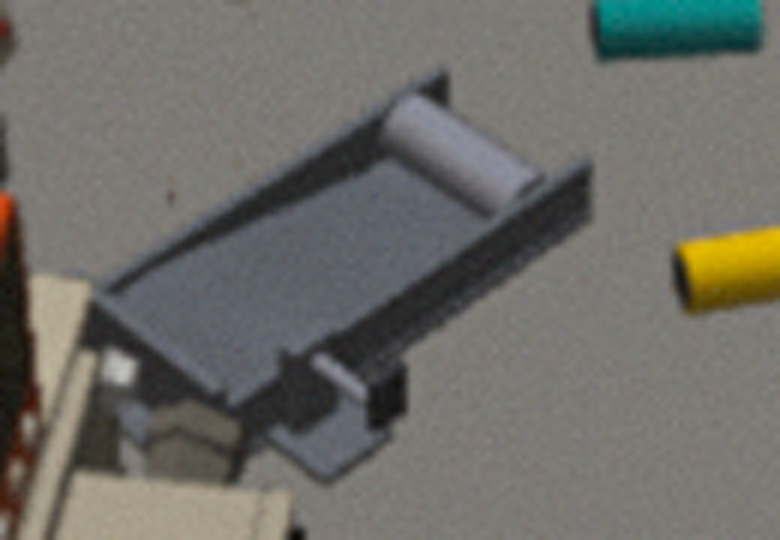

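The crop shows these points:

| Feature | Pixel in crop |
|---|---|
| Stand, downhill plate corners | about (645,360) and (724,252) |
| Stand, stop corners | about (470,52) and (378,158) |
| Tab | (380,255) |
| Roller, from one end to the other | (618,312) to (685,232) |
| Carrier (orange) | (247,414) |
| Nearest bottle | (155,280) |

All bystanders are well clear of the tab.

```bash
cat >> h.py <<'E'
def S(p,P):
    P=np.atleast_2d(P);x,y,a=p;c,s=np.cos(a),np.sin(a)
    return np.c_[x+c*P[:,0]-s*P[:,1],y+s*P[:,0]+c*P[:,1],P[:,2]]
E
python3 - <<'E'
from h import *
from scipy.optimize import least_squares
t=pickle.load(open('pics/top0.pkl','rb'));s=pickle.load(open('pics/side0.pkl','rb'))
ct=lambda u,v:((u+.5)/4-.5+95,(v+.5)/4-.5+125)
cs=lambda u,v:((u+.5)/6-.5+180,(v+.5)/6-.5+165)
P=[(-.15,.0605,.045),(-.15,-.0605,.045)]
T=[ct(645,360),ct(724,252)]; Sd=[cs(592,160),cs(447,68)]
r=lambda q:(np.r_[(proj(t,S(q[:3],P))-T).ravel(),(proj(s,S(q[:3],P))-Sd).ravel(),
 (proj(t,S(q[:3],[(.074,.130-q[3],.084)]))-ct(380,255)).ravel(),
 (proj(t,S(q[:3],[(q[4],.0605,.062),(q[4],-.0605,.062)]))-[ct(378,158),ct(470,52)]).ravel()])
f=least_squares(r,[.43,.05,.7,.005,.14],loss='soft_l1');q=f.x
print(q.round(4),r(q).round(1))
for n,u in(('roller a',(618,312)),('roller b',(685,232))):
    w=atz(t,ct(*u),.045);print(n,w.round(3))
c=(atz(t,ct(651,272),.046));a=q[2];d=c[:2]-q[:2];print('roller stand',np.array([[np.cos(a),np.sin(a)],[-np.sin(a),np.cos(a)]])@d)
for n,p in(('seat',(.102,0,.054)),('start',(-.135,0,.03)),('tab',(.074,.134-q[3],.074)),('tabin',(.074,.084,.074))): print(n,S(q,p) if 0 else S(q[:3],[p]).round(4))
for n,u,z in(('bottle',(155,280),.06),('orange',(247,414),.014)):print(n,atz(t,ct(*u),z).round(3))
print(atz(t,(522*.64,237*.64),.03),'beaker?')
E
```

```text
[0.62   0.0164 0.9108 0.0063 0.1284] [-0.4  0.8  1.5 -0.6  0.7  0.7 -0.6 -0.3 -0.3 -0.2  0.3  0.5 -0.3 -0.6]
roller a [ 0.523 -0.044  0.045]
roller b [ 0.591 -0.101  0.045]
roller stand [-0.10853999 -0.00456695]
seat [[0.6825 0.097  0.054 ]]
start [[ 0.5372 -0.0902  0.03  ]]
tab [[0.5645 0.1532 0.074 ]]
tabin [[0.599  0.1264 0.074 ]]
bottle [0.551 0.337 0.06 ]
orange [0.443 0.269 0.014]
[ 0.70187273 -0.34204703  0.03      ] beaker?
```

Emit:
{"op": "play_rows", "data": {"series": [[[0.0131,-0.0344,0,0,0,-5.19,0],[0.0131,-0.0344,0,0,0,-5.19,0],[0.0131,-0.0344,0,0,0,-5.19,0],[0.0131,-0.0344,0,0,0,-5.19,0],[0.0131,-0.0344,0,0,0,-5.19,0],[0.0131,-0.0344,0,0,0,-5.19,0],[0.0131,-0.0344,0,0,0,-5.19,0],[0.0131,-0.0344,0,0,0,-5.19,0],[0.0131,-0.0344,0,0,0,-5.19,0],[0.0131,-0.0344,0,0,0,-5.19,0]]]}}

```text
time: 1.1
tool_pos: [0.3857, 0.2252, 0.2004]
tool_rot: [-0.0, 0.617, 0.787, -0.0]
contact_force: [0.3, 1.2, 0.2]
gripper_width: 0.001
grasp_force: 0.0
```

Emit:
{"op": "play_rows", "data": {"series": [[[0.0131,-0.0344,0,0,0,-5.19,0],[0.0131,-0.0344,0,0,0,-5.19,0],[0.0131,-0.0344,0,0,0,-5.19,0],[0.0131,-0.0344,0,0,0,-5.19,0],[0.0131,-0.0344,0,0,0,-5.19,0],[0.0131,-0.0344,0,0,0,-5.19,0],[0.0131,-0.0344,0,0,0,-5.19,0],[0.0131,-0.0344,0,0,0,-5.19,0],[0.0131,-0.0344,0,0,0,-5.19,0],[0.0131,-0.0344,0,0,0,-5.19,0]]]}}

```text
time: 2.1
tool_pos: [0.5167, -0.1187, 0.2003]
tool_rot: [-0.0, 0.899, 0.438, -0.0]
contact_force: [0.7, 0.8, 0.2]
gripper_width: 0.0
grasp_force: 0.0
```

```bash
python3 - <<'E'
from h import *
d=snap('wrist','w1'); s=manip.state(); print(s['time'],s['tool_pos'],s['tool_rot'],s['contact_force'],s['gripper_width'])
cv2.imwrite('pics/w1b.png',cv2.resize(d['frame'],(800,600),interpolation=2))
q=(.62,.0164,.9108)
P=[(-.15,.0605,.045),(-.15,-.0605,.045),(-.15,.0525,.045),(-.15,-.0525,.045),(-.108,0,.048),(.132,.0525,.045),(.122,-.0525,.062)]
print((proj(d,S(q,P))*1.5625).round(0).tolist())
E
```

```text
2.15 [ 0.51797925 -0.12326589  0.20023625] [ 1.65560409e-03  9.00416699e-01  4.35024787e-01 -6.79912358e-04] [-1.8694239  -3.45621864  0.68767773] 0.0006415817245875906
[[313.0, 243.0], [479.0, 242.0], [324.0, 243.0], [468.0, 242.0], [395.0, 183.0], [292.0, -286.0], [496.0, -292.0]]
```

View pics/w1b.png

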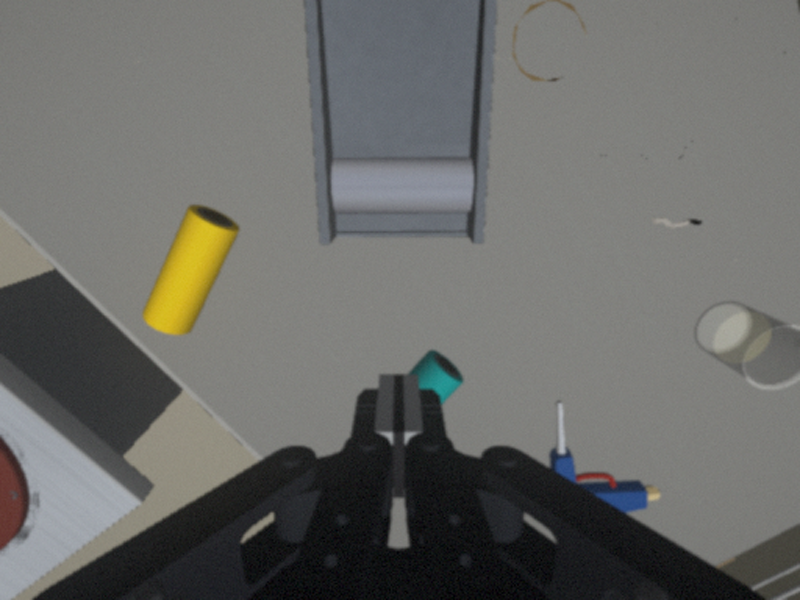

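The plate corners show at (319,243) and (485,243), against predicted (313,243) and (479,242). So the stand sits about 4 mm further toward its own -y, at pose ≈ (0.6235, 0.0137, 0.911). The roller is at row 185, x ≈ -0.109. I'll descend behind the lip.

Emit:
{"op": "play_rows", "data": {"series": [[[0.001,-0.005,-0.02,0,0,0,0],[0,0,-0.03,0,0,0,0],[0,0,-0.03,0,0,0,0],[0,0,-0.03,0,0,0,0],[0,0,-0.03,0,0,0,0],[0,0,-0.02,0,0,0,0],[0,0,-0.018,0,0,0,0],[0,0,0,0,0,0,0],[0,0,0,0,0,0,0]]]}}

```text
time: 3.05
tool_pos: [0.5174, -0.1221, 0.0227]
tool_rot: [-0.0, 0.898, 0.44, -0.0]
contact_force: [0.3, -0.3, 0.2]
gripper_width: 0.002
grasp_force: 0.0
```

```bash
python3 - <<'E'
from h import *
d=snap('wrist','w2'); s=manip.state(); print(s['time'],s['tool_pos'],s['tool_rot'],s['contact_force'])
R=cv2.Rodrigues(np.array([0,0,0.]))[0]
cv2.imwrite('pics/w2b.png',cv2.resize(d['frame'],(800,600),interpolation=2))
q=(.6235,.0137,.9108)
P=[(-.15,.0605,.045),(-.15,-.0605,.045),(-.108,0,.048),(-.15,.0525,.014),(-.15,-.0525,.014)]
print((proj(d,S(q,P))*1.5625).round(0).tolist(), (proj(d,s['tool_pos'])*1.5625).round())
E
```

```text
3.1 [ 0.51824067 -0.12237144  0.02363213] [3.89692701e-04 8.98169555e-01 4.39648918e-01 3.58415441e-04] [ 0.18956639  0.06744292 -0.71445181]
[[229.0, 330.0], [568.0, 330.0], [398.0, 212.0], [274.0, 303.0], [523.0, 303.0]] [[399. 360.]]
```

View pics/w2b.png

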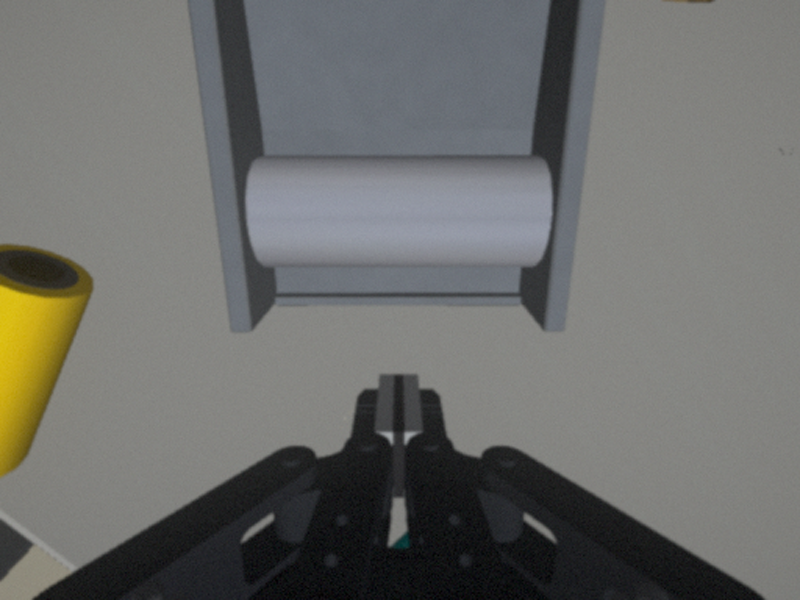

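The stand matches the prediction and the fingers are centred: corners at (231,331) and (566,330), roller at rows 155–265. I'll start the push now.

Emit:
{"op": "play_rows", "data": {"series": [[[0.0049,0.0063,0,0,0,0,0],[0.0049,0.0063,0,0,0,0,0],[0.0031,0.0039,0,0,0,0,0],[0.0012,0.0016,0,0,0,0,0],[0.0012,0.0016,0,0,0,0,0],[0.0012,0.0016,0,0,0,0,0],[0.0012,0.0016,0,0,0,0,0],[0.0012,0.0016,0,0,0,0,0],[0.0012,0.0016,0,0,0,0,0],[0.0012,0.0016,0,0,0,0,0]]]}}

```text
time: 4.1
tool_pos: [0.5391, -0.0945, 0.0228]
tool_rot: [-0.0, 0.898, 0.439, -0.0]
contact_force: [0.5, -0.5, -0.0]
gripper_width: 0.002
grasp_force: 0.0
```

Emit:
{"op": "play_rows", "data": {"series": [[[0.0015,0.002,0,0,0,0,0],[0.0018,0.0024,0,0,0,0,0],[0.0018,0.0024,0,0,0,0,0],[0.0018,0.0024,0,0,0,0,0],[0.0018,0.0024,0,0,0,0,0],[0.0018,0.0024,0,0,0,0,0],[0.0018,0.0024,0,0,0,0,0],[0.0018,0.0024,0,0,0,0,0],[0.0018,0.0024,0,0,0,0,0],[0.0018,0.0024,0.0005,0,0,0,0]]]}}

```text
time: 5.1
tool_pos: [0.5568, -0.0708, 0.0232]
tool_rot: [-0.0, 0.898, 0.44, -0.0]
contact_force: [-1.2, -0.0, 0.1]
gripper_width: -0.001
grasp_force: 0.0
```

```bash
cat > st.py <<'E'
from h import *
q=(.6235,.0137,.9108)
s=manip.state();a=q[2];d=s['tool_pos'][:2]-q[:2];u=np.array([np.cos(a),np.sin(a)]);v=np.array([-u[1],u[0]])
f=s['contact_force'];print(s['time'],'stand',(u@d).round(4),(v@d).round(4),s['tool_pos'][2].round(4),'F',(u@f[:2]).round(1),(v@f[:2]).round(1),f[2].round(1))
E
python3 st.py
```

```text
5.1 stand -0.1076 0.0009 0.0232 F -0.8 0.9 0.1
```

Emit:
{"op": "play_rows", "data": {"series": [[[0.0018,0.0024,0.0005,0,0,0,0],[0.0021,0.0028,0.0006,0,0,0,0],[0.0021,0.0028,0.0006,0,0,0,0],[0.0021,0.0028,0.0006,0,0,0,0],[0.0021,0.0028,0.0006,0,0,0,0],[0.0021,0.0028,0.0006,0,0,0,0],[0.0021,0.0028,0.0006,0,0,0,0],[0.0021,0.0028,0.0006,0,0,0,0],[0.0021,0.0028,0.0006,0,0,0,0],[0.0021,0.0028,0.0006,0,0,0,0]]]}}

```text
time: 6.1
tool_pos: [0.5776, -0.0431, 0.0292]
tool_rot: [-0.0, 0.898, 0.44, -0.0]
contact_force: [0.3, 0.0, -0.5]
gripper_width: 0.003
grasp_force: 0.0
```

```bash
python3 st.py; python3 - <<'E'
from h import *
d=snap('wrist','w3')
cv2.imwrite('pics/w3b.png',d['frame'])
q=(.6235,.0137,.9108)
P=[(x,0,.028+.182*(x+.08)+.0003+.02) for x in(-.06,-.05,-.04,-.03)]
print(proj(d,S(q,P)).round(0).tolist())
E
```

```text
6.1 stand -0.0731 0.0014 0.0292 F 0.2 -0.2 -0.5
[[257.0, 227.0], [257.0, 211.0], [257.0, 195.0], [257.0, 178.0]]
```

View pics/w3b.png

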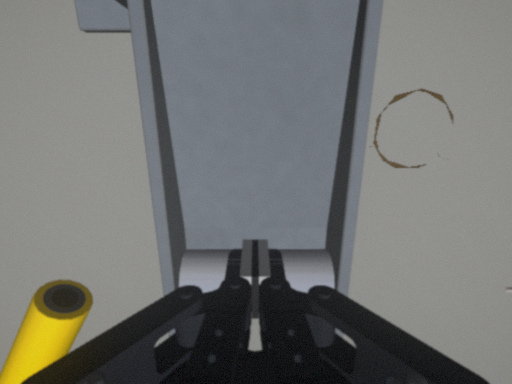

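The roller's edge is at v≈250, partly hidden behind the fingers, not at v≈198 ahead of them. I need to work out where it is relative to the fingers.

```bash
python3 - <<'E'
from h import *
q=(.6235,.0137,.9108)
a=q[2];u=np.array([np.cos(a),np.sin(a)]);v=np.array([-u[1],u[0]])
for n in('w2','w3'):
    d=pickle.load(open(f'pics/{n}.pkl','rb'));c=-np.array(d['R']).T@np.array(d['t']).ravel()
    print(n,'cam stand',u@(c[:2]-q[:2]),v@(c[:2]-q[:2]),c[2],'fwd',np.array(d['R'])[2])
    for x in(-.13,-.12,-.11,-.1,-.09,-.08,-.07,-.05):
        z=.028+max(0,.182*(x+.08))
        th=np.linspace(0,6.28,60)
        A=proj(d,S(q,np.c_[x+.02*np.cos(th),0*th+.05,z+.02*np.sin(th)]));B=proj(d,S(q,np.c_[x+.02*np.cos(th),0*th-.05,z+.02*np.sin(th)]))
        print(x,A[:,0].min().round(),B[:,0].max().round(),A[:,1].min().round(),A[:,1].max().round())
a=pickle.load(open('pics/w3.pkl','rb'))['frame']
b=snap('side','s3')['frame'];t=snap('top','t3')['frame']
cv2.imwrite('pics/s3b.png',np.hstack([cv2.resize(b[165:265,180:310],(390,300),interpolation=2),cv2.resize(t[125:225,180:310],(390,300),interpolation=2)]))
E
```

```text
w2 cam stand -0.09013054848779298 -0.00016633812783501122 0.1946754904887297 fwd [-0.19836376 -0.25199012 -0.9471815 ]
-0.13 159.0 351.0 135.0 203.0
-0.12 157.0 353.0 117.0 187.0
-0.11 155.0 355.0 98.0 170.0
-0.1 152.0 357.0 78.0 153.0
-0.09 150.0 360.0 57.0 135.0
-0.08 147.0 362.0 35.0 117.0
-0.07 143.0 366.0 11.0 98.0
-0.05 134.0 375.0 -43.0 56.0
w3 cam stand 0.009055296586899048 0.0007874436185831118 0.2012853810386441 fwd [-0.19759451 -0.25228013 -0.94726509]
-0.13 180.0 333.0 273.0 332.0
-0.12 179.0 335.0 261.0 320.0
-0.11 177.0 336.0 249.0 308.0
-0.1 176.0 337.0 236.0 296.0
-0.09 174.0 339.0 223.0 283.0
-0.08 173.0 340.0 209.0 270.0
-0.07 171.0 343.0 196.0 258.0
-0.05 165.0 348.0 167.0 232.0
```

View pics/s3b.png

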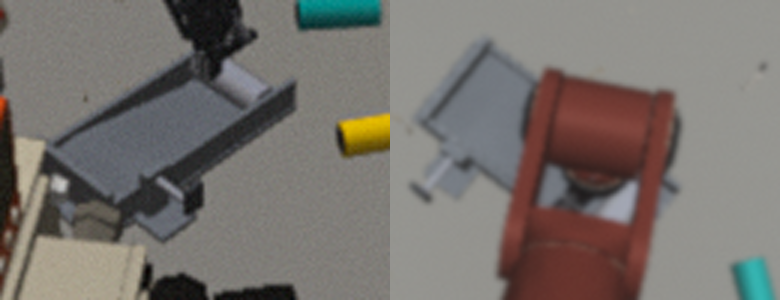

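```bash
python3 st.py; python3 - <<'E'
from h import *
q=(.6235,.0137,.9108);a=q[2];u=np.array([np.cos(a),np.sin(a),0])
d=pickle.load(open('pics/w3.pkl','rb'));print(d['mtx'][0][0])
s=manip.state();T=np.array(s['tool_pos'])
for w in(-.011,0,.011):
  print(w,[(h,proj(d,T+w*u+[0,0,h])[0].round(0).tolist()) for h in(0,.01,.02,.03,.04)])
f=d['frame'];cv2.imwrite('pics/w3c.png',cv2.resize(f[215:345,160:355],(780,520),interpolation=2))
E
```

```text
6.25 stand -0.0731 0.0014 0.0293 F -0.1 0.0 -0.4
288.90470987362795
-0.011 [(0, [254.0, 245.0]), (0.01, [254.0, 253.0]), (0.02, [254.0, 261.0]), (0.03, [254.0, 271.0]), (0.04, [254.0, 281.0])]
0 [(0, [254.0, 230.0]), (0.01, [254.0, 237.0]), (0.02, [254.0, 245.0]), (0.03, [254.0, 254.0]), (0.04, [254.0, 263.0])]
0.011 [(0, [254.0, 215.0]), (0.01, [254.0, 221.0]), (0.02, [254.0, 228.0]), (0.03, [254.0, 236.0]), (0.04, [254.0, 245.0])]
```

View pics/w3c.png

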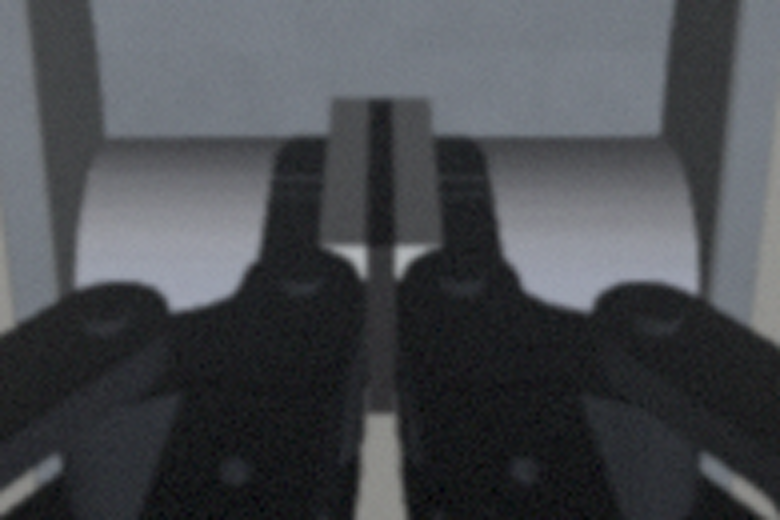

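The close-up shows the roller behind the fingers, with its edge still at x ≈ -0.111. It has not moved, and no force was felt, so the fingertips passed over it. The tips must end about 25–35 mm above the reported TCP. I'll measure this by touching the ramp gently further uphill.

Emit:
{"op": "play_rows", "data": {"series": [[[0.0061,0.0079,0.001,0,0,0,0],[0.0061,0.0079,0,0,0,0,0],[0.0061,0.0079,0,0,0,0,0],[0.0061,0.0079,0,0,0,0,0],[0,0,-0.004,0,0,0,0],[0,0,-0.004,0,0,0,0],[0,0,-0.003,0,0,0,0],[0,0,-0.002,0,0,0,0],[0,0,-0.002,0,0,0,0],[0,0,0,0,0,0,0]]]}}

```text
time: 7.25
tool_pos: [0.6014, -0.012, 0.0148]
tool_rot: [-0.0, 0.898, 0.439, -0.0]
contact_force: [0.0, -0.9, 1.2]
gripper_width: -0.002
grasp_force: 0.0
```

```bash
python3 st.py
```

```text
7.25 stand -0.0338 0.0017 0.0148 F -0.7 -0.5 1.2
```

Emit:
{"op": "play_rows", "data": {"series": [[[0,0,-0.002,0,0,0,0],[0,0,-0.002,0,0,0,0],[0,0,-0.001,0,0,0,0]]]}}

```text
time: 7.55
tool_pos: [0.6017, -0.0118, 0.01]
tool_rot: [-0.0, 0.898, 0.44, -0.0]
contact_force: [0.8, 0.1, -0.8]
gripper_width: 0.001
grasp_force: 0.0
```

Emit:
{"op": "play_rows", "data": {"series": [[[0,0,-0.002,0,0,0,0],[0,0,-0.002,0,0,0,0],[0,0,-0.001,0,0,0,0]]]}}

```text
time: 7.85
tool_pos: [0.6016, -0.0117, 0.0049]
tool_rot: [-0.0, 0.898, 0.44, -0.0]
contact_force: [-0.2, 0.5, -0.3]
gripper_width: -0.0
grasp_force: 0.0
```

Emit:
{"op": "play_rows", "data": {"series": [[[0,0,-0.002,0,0,0,0],[0,0,-0.002,0,0,0,0],[0,0,-0.001,0,0,0,0]]]}}

```text
time: 8.15
tool_pos: [0.6017, -0.0118, -0.0001]
tool_rot: [-0.0, 0.898, 0.44, -0.0]
contact_force: [0.2, 0.1, -0.4]
gripper_width: 0.0
grasp_force: 0.0
```

Emit:
{"op": "play_rows", "data": {"series": [[[0,0,-0.002,0,0,0,0],[0,0,-0.001,0,0,0,0],[0,0,-0.001,0,0,0,0]]]}}

```text
time: 8.45
tool_pos: [0.6018, -0.0118, -0.0039]
tool_rot: [-0.0, 0.898, 0.44, -0.0]
contact_force: [0.7, 0.6, 0.8]
gripper_width: 0.002
grasp_force: 0.0
```

Emit:
{"op": "play_rows", "data": {"series": [[[0,0,-0.002,0,0,0,0],[0,0,-0.001,0,0,0,0],[0,0,-0.001,0,0,0,0]]]}}

```text
time: 8.75
tool_pos: [0.6018, -0.0118, -0.0079]
tool_rot: [-0.0, 0.898, 0.44, -0.0]
contact_force: [-0.2, -0.0, -1.0]
gripper_width: 0.001
grasp_force: 0.0
```

Emit:
{"op": "play_rows", "data": {"series": [[[0,0,-0.001,0,0,0,0],[0,0,-0.001,0,0,0,0],[0,0,0,0,0,0,0]]]}}

```text
time: 9.05
tool_pos: [0.6017, -0.0118, -0.01]
tool_rot: [-0.0, 0.898, 0.44, -0.0]
contact_force: [-1.2, 1.2, -1.0]
gripper_width: 0.001
grasp_force: 0.0
```

Emit:
{"op": "play_rows", "data": {"series": [[[0,0,-0.001,0,0,0,0],[0,0,-0.001,0,0,0,0],[0,0,0,0,0,0,0]]]}}

```text
time: 9.35
tool_pos: [0.6017, -0.0118, -0.012]
tool_rot: [-0.0, 0.898, 0.44, -0.0]
contact_force: [-0.0, -0.4, 0.7]
gripper_width: 0.001
grasp_force: 0.0
```

Emit:
{"op": "play_rows", "data": {"series": [[[0,0,-0.001,0,0,0,0],[0,0,-0.001,0,0,0,0],[0,0,0,0,0,0,0]]]}}

```text
time: 9.65
tool_pos: [0.602, -0.0118, -0.0126]
tool_rot: [-0.0, 0.898, 0.44, -0.0]
contact_force: [-3.0, -0.1, 6.8]
gripper_width: -0.001
grasp_force: 3.6
```

Contact came at TCP z = -0.0126, where the ramp surface is 0.016–0.018. So the real tip is about 30 mm above the reported TCP. I'll lift over the roller, go back behind it, and come in 30 mm lower.

Emit:
{"op": "play_rows", "data": {"series": [[[0,0,0.014,0,0,0,0],[0,0,0.025,0,0,0,0],[0,0,0.025,0,0,0,0],[-0.0107,-0.0138,0,0,0,0,0],[-0.0107,-0.0138,0,0,0,0,0],[-0.0107,-0.0138,0,0,0,0,0],[-0.0107,-0.0138,0,0,0,0,0],[-0.0107,-0.0138,0,0,0,0,0],[-0.0107,-0.0138,0,0,0,0,0],[-0.0107,-0.0138,0,0,0,0,0]]]}}

```text
time: 10.65
tool_pos: [0.5257, -0.1096, 0.0498]
tool_rot: [-0.0, 0.898, 0.439, -0.0]
contact_force: [1.0, -0.3, 0.2]
gripper_width: -0.004
grasp_force: 0.0
```

Emit:
{"op": "play_rows", "data": {"series": [[[-0.0107,-0.0138,0,0,0,0,0],[0,0,0,0,0,0,0],[0,0,-0.015,0,0,0,0],[0,0,-0.015,0,0,0,0],[0,0,-0.015,0,0,0,0],[0,0,-0.01,0,0,0,0],[0,0,-0.005,0,0,0,0],[0,0,0,0,0,0,0]]]}}

```text
time: 11.45
tool_pos: [0.5155, -0.1216, -0.0112]
tool_rot: [-0.001, 0.898, 0.44, -0.001]
contact_force: [-0.4, -0.3, 0.0]
gripper_width: -0.001
grasp_force: 0.0
```

```bash
python3 st.py
```

```text
11.45 stand -0.1732 0.0024 -0.0112 F -0.5 0.1 0.0
```

Emit:
{"op": "play_rows", "data": {"series": [[[0.0065,0.0051,0.001,0,0,0,0],[0.0049,0.0063,0,0,0,0,0],[0.0031,0.0039,0,0,0,0,0],[0.0012,0.0016,0,0,0,0,0],[0.0012,0.0016,0,0,0,0,0],[0.0012,0.0016,0,0,0,0,0],[0.0012,0.0016,0,0,0,0,0],[0.0012,0.0016,0,0,0,0,0],[0.0012,0.0016,0,0,0,0,0],[0.0012,0.0016,0,0,0,0,0]]]}}

```text
time: 12.45
tool_pos: [0.5391, -0.0956, -0.0088]
tool_rot: [-0.0, 0.898, 0.439, -0.0]
contact_force: [0.4, -0.8, 0.7]
gripper_width: 0.001
grasp_force: 0.2
```

Emit:
{"op": "play_rows", "data": {"series": [[[0.0012,0.0016,0,0,0,0,0],[0.0015,0.002,0,0,0,0,0],[0.0015,0.002,0,0,0,0,0],[0.0015,0.002,0,0,0,0,0],[0.0015,0.002,0,0,0,0,0]]]}}

```text
time: 12.95
tool_pos: [0.5465, -0.0859, -0.0088]
tool_rot: [-0.0, 0.898, 0.44, 0.0]
contact_force: [-0.0, 0.3, -0.8]
gripper_width: 0.0
grasp_force: 0.1
```

```bash
cat > rx.py <<'E'
# roller x in the lane from its front (uphill) edge in the wrist picture, beside the fingers
from h import *
import subprocess,sys
q=(.6235,.0137,.9108)
d=snap('wrist',sys.argv[1]);g=cv2.cvtColor(d['frame'],6).astype(float)
th=np.linspace(0,6.28,90)
def edge(x,y):
    z=.028 if x<-.08 else .0283+.182*(x+.08)
    if x>.08: z=.0574-.151*(x-.08)
    p=proj(d,S(q,np.c_[x+.02*np.cos(th),0*th+y,z+.02*np.sin(th)]));return p[p[:,1].argmin()]
for y in(.035,-.035):
    best=[]
    for x in np.arange(-.13,.12,.001):
        u,v=edge(x,y);u=int(u);v=int(round(v))
        if 4<v<376: best.append((g[v+1:v+4,u-3:u+4].mean()-g[v-4:v-1,u-3:u+4].mean(),round(x,3)))
    print(y,sorted(best,key=lambda b:-abs(b[0]))[:5])
E
python3 st.py; python3 rx.py w5
```

```text
12.95 stand -0.1259 -0.0002 -0.0088 F 0.2 0.2 -0.8
0.035 [(np.float64(-36.42857142857143), np.float64(-0.095)), (np.float64(-29.285714285714278), np.float64(-0.096)), (np.float64(23.85714285714286), np.float64(-0.098)), (np.float64(21.80952380952381), np.float64(-0.099)), (np.float64(18.904761904761912), np.float64(-0.1))]
-0.035 [(np.float64(-38.80952380952381), np.float64(-0.095)), (np.float64(-27.95238095238095), np.float64(-0.096)), (np.float64(19.095238095238088), np.float64(-0.099)), (np.float64(18.714285714285708), np.float64(-0.1)), (np.float64(-17.52380952380952), np.float64(-0.094))]
```

The roller is at x ≈ -0.095, exactly 31 mm ahead of the TCP, so the push works now.

Emit:
{"op": "play_rows", "data": {"series": [[[0.0018,0.0024,0,0,0,0,0],[0.0018,0.0024,0,0,0,0,0],[0.0018,0.0024,0,0,0,0,0],[0.0018,0.0024,0,0,0,0,0],[0.0018,0.0024,0,0,0,0,0],[0.0018,0.0024,0.0005,0,0,0,0],[0.0018,0.0024,0.0005,0,0,0,0],[0.0018,0.0024,0.0005,0,0,0,0],[0.0018,0.0024,0.0005,0,0,0,0],[0.0018,0.0024,0.0005,0,0,0,0]]]}}

```text
time: 14.0
tool_pos: [0.5645, -0.0619, -0.0062]
tool_rot: [0.0, 0.898, 0.44, -0.0]
contact_force: [-0.1, -0.9, 0.7]
gripper_width: -0.002
grasp_force: 1.0
```

Emit:
{"op": "play_rows", "data": {"series": [[[0.0018,0.0024,0.0005,0,0,0,0],[0.0018,0.0024,0.0005,0,0,0,0],[0.0018,0.0024,0.0005,0,0,0,0],[0.0018,0.0024,0.0005,0,0,0,0],[0.0018,0.0024,0.0006,0,0,0,0]]]}}

```text
time: 14.5
tool_pos: [0.5734, -0.0499, -0.0037]
tool_rot: [-0.0, 0.898, 0.44, -0.0]
contact_force: [-0.6, -1.6, 1.4]
gripper_width: -0.004
grasp_force: 1.0
```

```bash
python3 st.py; python3 rx.py w6
```

```text
14.5 stand -0.0809 0.0006 -0.0037 F -1.7 -0.5 1.4
0.035 [(np.float64(-63.047619047619044), np.float64(-0.127)), (np.float64(-55.90476190476191), np.float64(-0.128)), (np.float64(-52.71428571428571), np.float64(-0.126)), (np.float64(-47.61904761904762), np.float64(-0.125)), (np.float64(-37.28571428571428), np.float64(-0.05))]
-0.035 [(np.float64(-67.61904761904762), np.float64(-0.127)), (np.float64(-59.38095238095239), np.float64(-0.128)), (np.float64(-56.8095238095238), np.float64(-0.126)), (np.float64(-45.38095238095239), np.float64(-0.129)), (np.float64(-42.04761904761905), np.float64(-0.05))]
```

Emit:
{"op": "play_rows", "data": {"series": [[[0.0021,0.0028,0.0006,0,0,0,0],[0.0024,0.0031,0.0007,0,0,0,0],[0.0024,0.0031,0.0007,0,0,0,0],[0.0024,0.0031,0.0007,0,0,0,0],[0.0024,0.0031,0.0007,0,0,0,0],[0.0024,0.0031,0.0007,0,0,0,0],[0.0024,0.0031,0.0007,0,0,0,0],[0.0024,0.0031,0.0007,0,0,0,0],[0.0024,0.0031,0.0007,0,0,0,0],[0.0024,0.0031,0.0007,0,0,0,0]]]}}

```text
time: 15.55
tool_pos: [0.5972, -0.0191, 0.0032]
tool_rot: [-0.0, 0.898, 0.44, -0.0]
contact_force: [-1.7, -0.7, 1.0]
gripper_width: -0.006
grasp_force: 1.0
```

Emit:
{"op": "play_rows", "data": {"series": [[[0.0024,0.0031,0.0007,0,0,0,0],[0.0024,0.0031,0.0007,0,0,0,0],[0.0024,0.0031,0.0007,0,0,0,0],[0.0024,0.0031,0.0007,0,0,0,0],[0.0024,0.0031,0.0007,0,0,0,0],[0.0024,0.0031,0.0007,0,0,0,0],[0.0024,0.0031,0.0007,0,0,0,0],[0.0024,0.0031,0.0007,0,0,0,0],[0.0024,0.0031,0.0007,0,0,0,0],[0.0018,0.0024,0.0006,0,0,0,0]]]}}

```text
time: 16.55
tool_pos: [0.6207, 0.0112, 0.0102]
tool_rot: [-0.0, 0.898, 0.44, 0.0]
contact_force: [-1.2, -2.6, 1.7]
gripper_width: -0.005
grasp_force: 1.0
```

```bash
python3 st.py; python3 rx.py w7
```

```text
16.55 stand -0.0037 0.0007 0.0102 F -2.8 -0.7 1.7
0.035 [(np.float64(-66.52380952380952), np.float64(-0.06)), (np.float64(-63.28571428571428), np.float64(-0.061)), (np.float64(-53.0), np.float64(-0.062)), (np.float64(-49.66666666666666), np.float64(-0.059)), (np.float64(-41.42857142857143), np.float64(-0.058))]
-0.035 [(np.float64(-60.0), np.float64(-0.061)), (np.float64(-58.238095238095234), np.float64(-0.06)), (np.float64(-56.47619047619048), np.float64(-0.062)), (np.float64(-50.095238095238095), np.float64(-0.059)), (np.float64(-45.71428571428571), np.float64(-0.058))]
```

Emit:
{"op": "play_rows", "data": {"series": [[[0.0021,0.0028,0.0006,0,0,0,0],[0.0024,0.0031,0.0007,0,0,0,0],[0.0024,0.0031,0.0007,0,0,0,0],[0.0024,0.0031,0.0007,0,0,0,0],[0.0024,0.0031,0.0007,0,0,0,0],[0.0024,0.0031,0.0007,0,0,0,0],[0.0024,0.0031,0.0007,0,0,0,0],[0.0024,0.0031,0.0007,0,0,0,0],[0.0018,0.0024,0.0006,0,0,0,0],[0.0015,0.002,0.0005,0,0,0,0]]]}}

```text
time: 17.6
tool_pos: [0.6428, 0.04, 0.0168]
tool_rot: [0.0, 0.898, 0.44, 0.0]
contact_force: [-1.1, -2.0, 0.9]
gripper_width: -0.002
grasp_force: 1.0
```

Emit:
{"op": "play_rows", "data": {"series": [[[0.0012,0.0016,0.0004,0,0,0,0],[0.0012,0.0016,0.0004,0,0,0,0],[0.0012,0.0016,0.0004,0,0,0,0],[0.0009,0.0012,0.0003,0,0,0,0],[0.0009,0.0012,0.0003,0,0,0,0],[0.0009,0.0012,0.0002,0,0,0,0],[0.0009,0.0012,0,0,0,0,0],[0.0009,0.0012,0,0,0,0,0],[0.0009,0.0012,0,0,0,0,0],[0.0009,0.0012,0,0,0,0,0]]]}}

```text
time: 18.6
tool_pos: [0.6528, 0.0535, 0.0187]
tool_rot: [-0.0, 0.898, 0.44, 0.0]
contact_force: [0.1, 0.5, -0.2]
gripper_width: -0.0
grasp_force: 0.0
```

```bash
python3 st.py; python3 rx.py w8
```

```text
18.6 stand 0.0493 0.0013 0.0187 F 0.5 0.3 -0.2
0.035 [(np.float64(-64.9047619047619), np.float64(-0.006)), (np.float64(-62.33333333333333), np.float64(-0.007)), (np.float64(-52.14285714285715), np.float64(-0.008)), (np.float64(-46.71428571428571), np.float64(-0.005)), (np.float64(-34.57142857142858), np.float64(-0.009))]
-0.035 [(np.float64(-49.38095238095238), np.float64(-0.004)), (np.float64(-48.38095238095238), np.float64(-0.003)), (np.float64(-46.99999999999999), np.float64(-0.005)), (np.float64(-42.71428571428571), np.float64(-0.002)), (np.float64(-42.238095238095234), np.float64(-0.006))]
```

Emit:
{"op": "play_rows", "data": {"series": [[[0.0012,0.0016,0,0,0,0,0],[0.0012,0.0016,0,0,0,0,0],[0.0012,0.0016,0,0,0,0,0],[0.0012,0.0016,0,0,0,0,0],[0.0012,0.0016,0,0,0,0,0],[0.0012,0.0016,0,0,0,0,0],[0.0012,0.0016,0,0,0,0,0],[0.0012,0.0016,0,0,0,0,0],[0,0,0,0,0,0,0],[0,0,0,0,0,0,0]]]}}

```text
time: 19.65
tool_pos: [0.6621, 0.0658, 0.0187]
tool_rot: [0.0, 0.898, 0.44, -0.0]
contact_force: [-0.2, 0.2, 0.1]
gripper_width: -0.001
grasp_force: 0.0
```

Emit:
{"op": "play_rows", "data": {"series": [[[-0.0061,-0.0079,0,0,0,0,0],[-0.0061,-0.0079,0.02,0,0,0,0],[-0.0061,-0.0079,0.03,0,0,0,0],[-0.0061,-0.0079,0.03,0,0,0,0],[0,0,0.03,0,0,0,0],[0,0,0.03,0,0,0,0],[0,0,0,0,0,0,0],[0,0,0,0,0,0,0]]]}}

```text
time: 20.45
tool_pos: [0.6379, 0.0337, 0.1595]
tool_rot: [0.0, 0.898, 0.439, 0.001]
contact_force: [1.4, -0.8, -1.2]
gripper_width: -0.006
grasp_force: 0.0
```

```bash
python3 st.py; python3 - <<'E'
from h import *
d=snap('wrist','w9');q=(.6235,.0137,.9108)
cv2.imwrite('pics/w9b.png',cv2.resize(d['frame'],(800,600),interpolation=2))
P=[(.102,.05,.074),(.102,-.05,.074),(.122,0,.062),(.074,.134,.084),(.074,.124,.084),(.086,.134,.084),(.062,.134,.084),(.089,.075,.068),(.059,.075,.068)]
print((proj(d,S(q,P))*1.5625).round(0).tolist())
E
```

```text
20.45 stand 0.0246 0.0009 0.1595 F 0.2 -1.6 -1.2
[[307.0, 162.0], [491.0, 162.0], [398.0, 124.0], [152.0, 217.0], [170.0, 217.0], [148.0, 195.0], [156.0, 239.0], [266.0, 187.0], [271.0, 239.0]]
```

View pics/w9b.png

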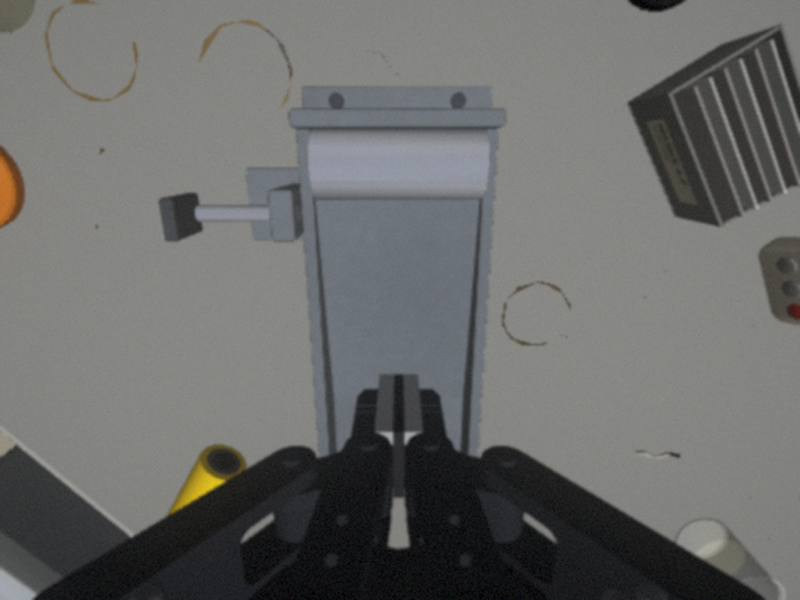

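The roller is seated against the stop: rows 130–197, just below the stop at row 118. The tab's outer face is at u≈159, against a predicted 152 at joint 0, so the bolt is about 4 mm in. The bystanders are clear. I'll turn -90° so the finger side I pushed with faces the tab, then go outside it.

Emit:
{"op": "play_rows", "data": {"series": [[[-0.0107,0.0146,0,0,0,-8.5,0],[-0.0107,0.0146,0,0,0,-8.5,0],[-0.0107,0.0146,0,0,0,-8.5,0],[-0.0107,0.0146,0,0,0,-8.5,0],[-0.0107,0.0146,0,0,0,-8.5,0],[-0.0107,0.0146,0,0,0,-8.5,0],[-0.0107,0.0146,0,0,0,-8.5,0],[-0.0107,0.0146,0,0,0,-8.5,0],[-0.0107,0.0146,0,0,0,-8.5,0],[-0.0107,0.0146,0,0,0,-8.5,0]]]}}

```text
time: 21.5
tool_pos: [0.5288, 0.1804, 0.156]
tool_rot: [0.001, 0.958, -0.286, -0.002]
contact_force: [0.3, -0.1, 0.3]
gripper_width: -0.001
grasp_force: 0.0
```

Emit:
{"op": "play_rows", "data": {"series": [[[0,0,0,0,0,-5,0],[0,0,0,0,0,0,0],[0,0,0,0,0,0,0]]]}}

```text
time: 21.8
tool_pos: [0.5299, 0.1799, 0.157]
tool_rot: [0.001, 0.946, -0.323, -0.001]
contact_force: [-0.8, 0.3, 0.4]
gripper_width: -0.001
grasp_force: 0.0
```

```bash
python3 st.py; python3 -c "
from h import *
s=manip.state();print(s['tool_rot'],s['joint_pos'])"
```

```text
21.8 stand 0.0739 0.1759 0.157 F -0.2 0.8 0.4
[ 7.36343675e-04  9.46228036e-01 -3.23497450e-01 -1.16680412e-03] [ 1.94341456e-01 -7.00278280e-02  1.80881531e+00 -1.09614665e-04
  1.40556250e+00  2.42400333e+00]
```

Emit:
{"op": "play_rows", "data": {"series": [[[0,0,-0.02,0,0,0,0],[0,0,-0.025,0,0,0,0],[0,0,-0.025,0,0,0,0],[0,0,-0.025,0,0,0,0],[0,0,-0.02,0,0,0,0],[0,0,-0.006,0,0,0,0],[0.0063,-0.0049,0,0,0,0,0],[0.0063,-0.0049,0,0,0,0,0],[0.0063,-0.0049,0,0,0,0,0],[0.0024,-0.0018,0,0,0,0,0]]]}}

```text
time: 22.8
tool_pos: [0.5541, 0.1631, 0.0393]
tool_rot: [-0.001, 0.946, -0.325, 0.001]
contact_force: [-0.3, 0.5, 1.4]
gripper_width: 0.001
grasp_force: 0.0
```

Emit:
{"op": "play_rows", "data": {"series": [[[0.0024,-0.0018,0,0,0,0,0],[0.0024,-0.0018,0,0,0,0,0],[0.0024,-0.0018,0,0,0,0,0],[0.0024,-0.0018,0,0,0,0,0],[0.0024,-0.0018,0,0,0,0,0],[0.0024,-0.0018,0,0,0,0,0],[0.0024,-0.0018,0,0,0,0,0],[0.0024,-0.0018,0,0,0,0,0]]]}}

```text
time: 23.6
tool_pos: [0.5713, 0.1492, 0.0377]
tool_rot: [0.0, 0.946, -0.324, -0.0]
contact_force: [-1.4, 0.7, 1.4]
gripper_width: -0.002
grasp_force: 0.9
```

```bash
python3 st.py
```

```text
23.6 stand 0.075 0.1243 0.0377 F -0.3 1.5 1.4
```

Emit:
{"op": "play_rows", "data": {"series": [[[0.0024,-0.0018,0,0,0,0,0],[0.0024,-0.0018,0,0,0,0,0],[0.0024,-0.0018,0,0,0,0,0],[0.0024,-0.0018,0,0,0,0,0],[0.0024,-0.0018,0,0,0,0,0],[0.0024,-0.0018,0,0,0,0,0],[0.0024,-0.0018,0,0,0,0,0],[0.0024,-0.0018,0,0,0,0,0],[0.0008,-0.0006,0,0,0,0,0],[0,0,0,0,0,0,0]]]}}

```text
time: 24.6
tool_pos: [0.5916, 0.1342, 0.0377]
tool_rot: [-0.0, 0.946, -0.324, 0.0]
contact_force: [0.3, 1.0, -1.0]
gripper_width: -0.002
grasp_force: 0.2
```

Emit:
{"op": "play_rows", "data": {"series": [[[0.0008,-0.0006,0,0,0,0,0],[0.0008,-0.0006,0,0,0,0,0],[0,0,0,0,0,0,0]]]}}

```text
time: 24.9
tool_pos: [0.5929, 0.1332, 0.0376]
tool_rot: [-0.0, 0.946, -0.324, 0.0]
contact_force: [-0.4, 1.5, -1.2]
gripper_width: 0.002
grasp_force: 0.5
```

Emit:
{"op": "play_rows", "data": {"series": [[[0.0008,-0.0006,0,0,0,0,0],[0.0008,-0.0006,0,0,0,0,0],[0,0,0,0,0,0,0]]]}}

```text
time: 25.2
tool_pos: [0.5937, 0.1325, 0.0376]
tool_rot: [-0.0, 0.946, -0.324, -0.001]
contact_force: [-5.2, 2.9, 2.2]
gripper_width: 0.001
grasp_force: 2.5
```

```bash
python3 st.py
```

```text
25.2 stand 0.0756 0.0964 0.0376 F -0.9 5.9 2.2
```

Emit:
{"op": "play_rows", "data": {"series": [[[0.0008,-0.0006,0,0,0,0,0],[0,0,0,0,0,0,0]]]}}

```text
time: 25.4
tool_pos: [0.5937, 0.1325, 0.0376]
tool_rot: [-0.0, 0.946, -0.324, -0.002]
contact_force: [-7.8, 3.2, 3.5]
gripper_width: -0.0
grasp_force: 4.2
```

Emit:
{"op": "play_rows", "data": {"series": [[[-0.0024,0.0018,0,0,0,0,0],[-0.0063,0.0049,0,0,0,0,0],[-0.0126,0.0098,0,0,0,0,0],[-0.0126,0.0098,0,0,0,0,0],[0,0,0.03,0,0,0,0],[0,0,0.04,0,0,0,0],[0,0,0.03,0,0,0,0],[0,0,0,0,0,0,0]]]}}

```text
time: 26.2
tool_pos: [0.5641, 0.159, 0.144]
tool_rot: [-0.002, 0.946, -0.324, 0.005]
contact_force: [0.2, -0.3, 0.3]
gripper_width: -0.003
grasp_force: 0.0
```

```bash
python3 - <<'E'
from h import *
q=(.6235,.0137,.9108)
# numeric check in the wrist and side pictures: tab top patch (dark) at "in" vs "out", roller at seat
for n in('wrist','side'):
    d=snap(n,'end_'+n);g=cv2.cvtColor(d['frame'],6)
    print(n,end=' ')
    for y in np.arange(.07,.14,.004):
        u,v=proj(d,S(q,[(.074,y,.084)]))[0].round().astype(int)
        print(round(y,3),g[v,u] if 0<=v<384 and 0<=u<512 else None,end='; ')
    print()
    print([int(g[tuple(proj(d,S(q,[(x,0,.072)]))[0].round().astype(int)[::-1])]) for x in(.095,.1,.105)] if n=='side' else '')
E
```

```text
wrist 0.07 112; 0.074 81; 0.078 70; 0.082 74; 0.086 110; 0.09 111; 0.094 128; 0.098 129; 0.102 126; 0.106 128; 0.11 132; 0.114 128; 0.118 128; 0.122 125; 0.126 128; 0.13 126; 0.134 126; 0.138 127; 

side 0.07 103; 0.074 101; 0.078 81; 0.082 65; 0.086 38; 0.09 30; 0.094 32; 0.098 34; 0.102 42; 0.106 45; 0.11 45; 0.114 60; 0.118 54; 0.122 68; 0.126 123; 0.13 130; 0.134 127; 0.138 129; 
[148, 151, 143]
```

The wrist picture puts the dark tab top at y ≈ 0.074–0.084, so the bolt is fully in. The push also met a rigid end: the force rose with no further movement. I'm handing in.

```bash
python3 -c "
from plant import manip
print(manip.job_done())"
```

```text
the job is handed in; nothing more can be done
None
```

The roller was seated against the end stop before I touched the keeper, and the bolt is pushed in to its rigid end behind it; I handed the job in at about 26 s with no bystander touched, and the hand-in returned no verdict.

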